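# Level a drying rest from sawn plaster offcuts

## Robot

A 7-joint arm with a two-finger parallel gripper is mounted at the origin on the work surface. World frame = base frame: x ahead of the robot, y to its left, z up, the work surface at z = 0. Lengths are in m, angles in rad, forces in N, time in s.
With the tool pointing down it reaches from about 0.425 to 0.875 m from the base axis. Payload 4.7 kg.
Tool frame: the origin (TCP) lies at the very end of the fingers, on their centre line; the grasp point (between the pads) lies 19 mm behind it; z points along the fingers, y is the line along which they close (so a half turn about z gives the same grasp; the last joint's range is limited). The gripper opens to 87 mm and grips with 3 to 60 N. Pads are 19 mm wide; open, the fingers measure 117 mm over their backs; the gripper's body (75 mm by 190 mm) begins 51 mm behind the grasp point.
Start: joints at [-1.265, 0.321, -0.07, 1.45, 0.023, 1.371, -0.057], TCP at [0.187, 0.623, 0.223] pointing down, gripper open.
Joint ranges: [-2.86, 2.86], [-0.3, 2.09], [-1.38, 1.24], [0.06, 2.45], [-1.56, 4.7], [0.09, 2.05], [-2.69, 2.69]. Speed limits (rad/s): [2.57, 2.57, 3.14, 3.14, 3.14, 3.14, 3.14].

## Interface

Orientations are given as a rotation vector (axis times angle).
In Python, from bench import ctrl gives the robot as it stands.
- The arm moves only by the shell command python3 -m jog 'ROWS' [FORCE]. ROWS is JSON, a list that holds one entry, the list of rows, each a list of 7 numbers: the shift along the tool's x, y, z in mm, then the turn, a rotation vector about the tool's x, y, z in degrees, then the finger opening in mm, from 0 to 87. A call has 1 to 10 rows; each row is the pose to reach, as a shift and turn from the pose commanded when the call began, along the tool's axes at that moment; what a row does not reach only later rows make up. A row lasts 1/10 s, in which the tool goes at most 50 mm and 8.59 degrees, less where a joint would pass 70% of its speed; a pose out of reach is approached as far as the arm can. A call with a gripper value outside its range is refused whole. The fingers move at their own pace and stop on an object; FORCE is the grip in N (left out, the last holds). Time passes only in rows, so rows that repeat a pose let the fingers close. It gives the time, the measured TCP pose, the force, the opening and the grip force at its end, in the units of the state.
- ctrl.get_state(): the state, without advancing time (a new reading comes with each control period).
- ctrl.get_image(name): name is "scene" or "top"; returns a dict with "image" (480x640x3 uint8, red, green, blue), "depth" (480x640 float32, m along the optical axis (not along the pixel's ray), 0 where there is no reading), "fov_y" (degrees; the focal length in pixels is half the picture's height over the tangent of half this angle, whatever the lens; pixels are square), "cx", "cy" (the principal point, pixels), "rvec" (rotation vector, rad) and "tvec" (3), from world to camera coordinates, as OpenCV has them. Camera axes: x right, y down, z forward; pixel columns grow to the right and rows downward; lengths in m; the calibration is good to about 2 mm. A picture is of the moment at which its call begins.
- ctrl.close_job(): hands the job in; it is judged then, once.
The state is a dict: "time": time; "joint_positions": joint angles; "qd": joint speeds; "joint_torque": joint torques, N m; "position": TCP position; "tool_rot": TCP orientation; "ft_force": force on the tool from outside, world axes, zero at the start; "torque": the same for the moment, N m; "grip_width": opening from 0.0 (shut) to 1.0 (fully open); "grip_force": force on a finger pad.
Only numpy, scipy, OpenCV 4.12 (cv2) and the standard library are available. Lean on these libraries where they do the work, as an engineer would, in place of code of your own. Each camera call takes 0.05 s, during which the arm holds its last target. There are 200 camera calls.

## Task

Build a level drying rest on the sloping plaster footing that is fixed to the bench: lay the longer loose wedge offcut on it, then the shorter wedge on that, turned so that their slopes cancel the footing's, and cap them with the flat slab (now standing on its edge; tip it over), broad face level. Each piece lies centred over the footing, lengthwise along it, and stays put when you let go. Leave the bowl, the beaker and the jar where they stand.

Things in the scene. Friction and masses are not known exactly. Their poses are not given: they have to be found in the camera images.
- footing: fixed wedge of pale plaster on the bench, 130 long (x) x 72 wide (y) mm; level underside, flat sloping top: 30 mm high at the -x end, rising 14 degrees (0.244 rad) towards the +x end, where the last 6 mm of the top is bevelled off. Origin: centre of its underside; z up
- footing_top (a point): point on the footing's sloping top above the middle of its underside, 46 mm above the bench
- wedge_a: the longer loose wedge of the same plaster, 120 long (x) x 56 wide (y) mm, about 0.3 kg, plain upright sides; starts lying on its level underside; flat top 24 mm high at the -x end, rising 8 degrees (0.140 rad) towards +x. Origin: centre of its underside; z up from the underside
- wedge_a_top (a point): point on wedge_a's sloping top above the middle of its underside, 32.4 mm along its z
- wedge_b: the shorter loose wedge of the same plaster, 105 long (x) x 50 wide (y) mm, about 0.25 kg, plain upright sides; starts lying on its level underside; flat top 22 mm high at the -x end, rising 6 degrees (0.105 rad) towards +x. Origin: centre of its underside; z up from the underside
- wedge_b_top (a point): point on wedge_b's sloping top above the middle of its underside, 27.5 mm along its z
- slab: flat plaster slab, 125 (x) x 30 thick (y) x 58 (z) mm, about 0.3 kg, its faces flat and parallel; one corner (+x, +z) is broken off, 23 mm along x and 24 mm along z. It starts standing upright on its 125 x 30 mm edge, z up, and topples onto a broad face if pushed along its y near the top; lying flat, its y axis is vertical, either way up. Origin: centre of the edge it stands on
- slab_mid (a point): centre of the slab, 29 mm along its z from its origin
- bowl: bystander: open blue bowl, rim 120 mm across, 55 mm high; origin: centre of its foot
- beaker: bystander: open white beaker, 76 mm across, 90 mm high; origin: centre of its foot
- jar: bystander: lidded terracotta-coloured jar, 84 mm across, 110 mm high; origin: centre of its foot
Not all that is in view belongs to the job. Leave any brown or purple look-alike of the wedge_b alone.

How it is judged:
At the end, for the whole second after the job is handed in: stacked in order footing, wedge_a, wedge_b, slab, each resting on the one before and still; middles within 30 mm horizontally of the footing's middle, lengths within 0.35 rad of its length (either way round); slab on a broad face, level within 0.08 rad (horizontal distance between each of wedge_a_top, wedge_b_top, slab_mid and footing_top below 0.03 m and angle between the y axis of each of wedge_a, wedge_b and the y axis of footing, either way round below 0.35 rad and angle between the x axis of slab and the x axis of footing, either way round below 0.35 rad and contact force between wedge_a and footing above 0.2 N and contact force between wedge_b and wedge_a above 0.2 N and contact force between slab and wedge_b above 0.2 N and (angle between slab's own y axis and vertical below 0.08 rad or angle between slab's own y axis and vertical above 3.0616 rad) and linear speed of each of wedge_a, wedge_b, slab below 0.03 m/s and angular speed of each of wedge_a, wedge_b, slab below 0.3 rad/s); the robot touches nothing.
It fails at once if the blue bowl is shoved by more than 30 mm or tipped over (distance of bowl from where it was at the start of the episode above 0.03 m or angle between bowl's own z axis and vertical above 0.5 rad).
It fails at once if the white beaker is shoved by more than 30 mm or tipped over (distance of beaker from where it was at the start of the episode above 0.03 m or angle between beaker's own z axis and vertical above 0.5 rad).
It fails at once if the lidded jar is shoved by more than 30 mm or tipped over (distance of jar from where it was at the start of the episode above 0.03 m or angle between jar's own z axis and vertical above 0.5 rad).
It also fails if it takes over 72 s, if anything falls off the work surface, if the arm or the gripper's body presses on something with over 40 N, if the wrist force passes 120 N, or if a joint passes its speed limit or range.

## Working session

There is one attempt and no reset: what is moved stays moved. The work goes in short steps, Python scripts to look and compute and a shell command to move; the robot and the scene stay as the last step left them, time stands still between calls to the robot, and variables do not carry over. Pictures are saved under pics/ and viewed, at most 10 in all, crops included, and the job is handed in when it is done.

```bash
ls; mkdir -p pics; python3 - <<'E'
from bench import ctrl
import cv2,numpy as np
np.set_printoptions(precision=4,suppress=True)
for n in("scene","top"):
    d=ctrl.get_image(n)
    cv2.imwrite(f"pics/{n}0.png",d["image"][:,:,::-1])
    np.savez(f"{n}0.npz",**d)
    R=cv2.Rodrigues(np.array(d["rvec"]))[0]
    print(n,d["fov_y"],d["cx"],d["cy"],R,-R.T@np.array(d["tvec"]))
print(ctrl.get_state())
E
```

```text
pics
scene 50.5744434701717 322.906575325853 250.45251089809295 [[-0.6886  0.7251  0.0098]
 [ 0.5039  0.4882 -0.7126]
 [-0.5214 -0.4858 -0.7015]] [1.0977 0.4809 0.7642]
top 56.40575381538539 319.50057756633083 239.92166175080104 [[-0.017  -0.9993 -0.0329]
 [-0.9903  0.0214 -0.1375]
 [ 0.1381  0.0302 -0.99  ]] [ 0.4826 -0.0142  0.9215]
{'time': 0.1, 'joint_positions': array([-1.2649,  0.3218, -0.0701,  1.4515,  0.0226,  1.3708, -0.0569]), 'qd': array([ 0.    , -0.0018,  0.0009, -0.0029, -0.0017,  0.0016, -0.0012]), 'joint_torque': array([ -0.0004, -49.257 ,  -0.4057, -31.3391,  -0.0642,   0.0395,
         0.0001]), 'position': array([0.1869, 0.622 , 0.2216]), 'tool_rot': array([-0.4567, -3.1081,  0.0027]), 'ft_force': array([ 0.1863, -0.3193,  0.288 ]), 'torque': array([-0.041 ,  0.035 , -0.0032]), 'grip_force': 0.0, 'grip_width': 1.006153957468229}
```

View pics/scene0.png

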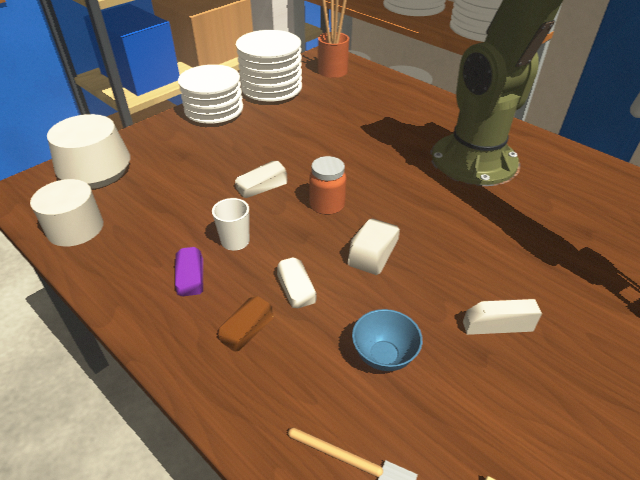

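View pics/top0.png

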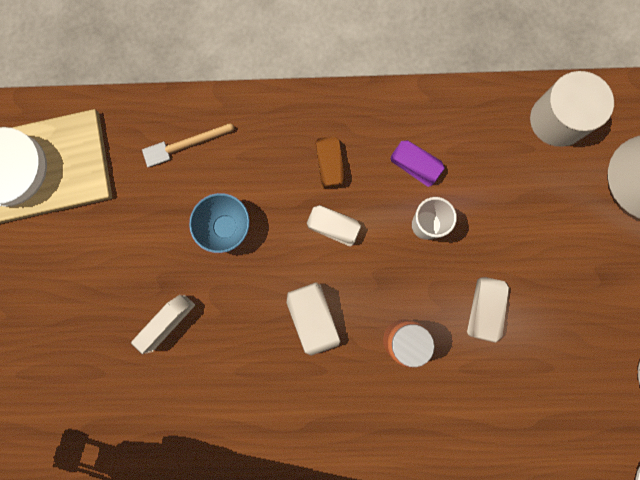

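The top view shows the footing at px (314,318), whitish wedges at (335,225) and (488,310), and the slab on edge at (163,323). The decoys are brown at (331,163) and purple at (418,163). The bowl is at (220,223), the beaker at (435,218) and the jar at (411,345). Next I'll measure length and slope from depth in both views.

```bash
cat > h.py <<'E'
import numpy as np,cv2
from bench import ctrl
np.set_printoptions(precision=4,suppress=True)
def cam(d):
    R=cv2.Rodrigues(np.array(d["rvec"]))[0];return R,np.array(d["tvec"]).ravel(),240/np.tan(np.radians(float(d["fov_y"]))/2)
def cloud(d):
    R,t,f=cam(d);z=d["depth"];v,u=np.mgrid[:480,:640]
    P=np.stack([(u-d["cx"])/f*z,(v-d["cy"])/f*z,z],-1)
    W=(P-t)@R;W[z==0]=np.nan;return W
def proj(d,P):
    R,t,f=cam(d);q=np.atleast_2d(P)@R.T+t;return q[:,:2]/q[:,2:]*f+[float(d["cx"]),float(d["cy"])]
def snap(n):
    return ctrl.get_image(n)
def pts(ds,c,r,zmin=.006):
    out=[]
    for d in ds:
        W=cloud(d).reshape(-1,3);I=d["image"].reshape(-1,3).astype(int)
        m=(np.hypot(W[:,0]-c[0],W[:,1]-c[1])<r)&(W[:,2]>zmin)&(W[:,2]<.3)
        m&=(I.max(1)-I.min(1)<70)&(I.max(1)>80)
        out.append(W[m])
    return out
def plane(P,it=300,tol=.002,up=.85):
    rng=np.random.default_rng(0);best=None;bn=0
    for _ in range(it):
        a,b,c=P[rng.choice(len(P),3,False)];n=np.cross(b-a,c-a);l=np.linalg.norm(n)
        if l<1e-7:continue
        n/=l; n*=np.sign(n[2]) or 1
        if n[2]<up:continue
        m=abs((P-a)@n)<tol
        if m.sum()>bn:bn=m.sum();best=m
    Q=P[best];c=Q.mean(0);n=np.linalg.svd(Q-c,full_matrices=False)[2][2];n*=np.sign(n[2])
    return c,n,Q
def rect(P):
    (c,(w,h),a)=cv2.minAreaRect((P[:,:2]*1000).astype(np.float32))
    if w<h:w,h,a=h,w,a+90
    return np.array(c)/1000,w,h,(a+90)%180-90
E
python3 - <<'E'
from h import *
ds=[dict(np.load(f"{n}0.npz")) for n in("top","scene")]
W=cloud(ds[0])
for n,(u,v) in dict(foot=(314,318),w1=(335,225),w2=(488,310),slab=(163,323),brown=(331,163),bowl=(220,223),beaker=(435,218),jar=(411,345),table=(260,300)).items():
    c=W[v,u];print(n,c)
    if n in("foot","w1","w2","slab"):
        pp=pts(ds,c,.09)
        for p in pp:
            if len(p)<30: print(' few',len(p));continue
            cc,nn,Q=plane(p);print('  N',len(p),'rect',*rect(p),'| top rect',*rect(Q),'n',nn,'slope',np.degrees(np.arccos(nn[2])),'up',np.degrees(np.arctan2(-nn[1],-nn[0])),'z',Q[:,2].min(),Q[:,2].max(),'std',((Q-cc)@nn).std())
E
```

```text
foot [0.4528 0.0258 0.0459]
  N 2470 rect [0.4522 0.0297] 130.033935546875 72.16443634033203 18.597148895263672 | top rect [0.4496 0.0288] 124.56539916992188 71.89604949951172 18.55030632019043 n [-0.23   -0.0741  0.9704] slope 13.985694671521243 up 17.866557209766125 z 0.0281722610539112 0.06196699662906827 std 0.0010187321610863605
  N 1858 rect [0.4533 0.0282] 135.78091430664062 73.13546752929688 18.577600479125977 | top rect [0.4515 0.0273] 127.00814056396484 71.94544982910156 18.9833984375 n [-0.2276 -0.0789  0.9706] slope 13.939463049233124 up 19.12880132159598 z 0.027243992513641065 0.06101434733607651 std 0.0008746767176531353
w1 [ 0.6373 -0.0188  0.0264]
  N 1291 rect [ 0.6656 -0.027 ] 104.96742248535156 104.87254333496094 65.51335906982422 | top rect [ 0.666  -0.0262] 104.7123794555664 103.28921508789062 -24.45923614501953 n [0.047  0.0899 0.9948] slope 5.8239995878539865 up -117.60354178336178 z 0.020132742035069637 0.03357347070911565 std 0.0010663848842999472
  N 1232 rect [ 0.6621 -0.0244] 106.29443359375 93.01151275634766 65.74139404296875 | top rect [ 0.66  -0.024] 10
[... 958 characters left out ...]
2198486328 | top rect [0.4424 0.3308] 105.82740783691406 30.853822708129883 -42.83200454711914 n [ 0.0082 -0.0007  1.    ] slope 0.47355215716628085 up 175.48297317487726 z 0.0553719705575151 0.0600758612990074 std 0.0010472147042264554
  N 2109 rect [0.4492 0.3246] 127.12763214111328 34.98249435424805 -43.124351501464844 | top rect [0.4444 0.329 ] 106.39280700683594 32.02930450439453 -42.814334869384766 n [0.0412 0.0306 0.9987] slope 2.9407528408845685 up -143.39913202037266 z 0.052467428965952134 0.058924530795645455 std 0.00099940495181161
brown [ 0.767  -0.0134  0.0282]
bowl [0.6506 0.2216 0.0055]
beaker [ 0.651  -0.2256  0.0046]
jar [ 0.4055 -0.1473  0.1112]
table [0.4894 0.1377 0.0029]
```

Choice: the 105 mm, 6° piece at px (335,225) is wedge_b. The 120 mm, 8° piece at (488,310) is wedge_a. The footing (14°, 130 x 72) is at (314,318) and the slab at (163,323). I'll check both wedges in one crop and compute the slab push.

```bash
cat >> h.py <<'E'
from scipy.spatial.transform import Rotation as Ro
def down(psi):
    s,c=np.sin(np.radians(psi)),np.cos(np.radians(psi));return np.array([[-s,c,0],[c,s,0],[0,0,-1]]).T
def go(*wps):
    "wps: (p,R) world targets -> shift mm, turn deg in present tool axes"
    s=ctrl.get_state();R0=Ro.from_rotvec(s["tool_rot"]).as_matrix()
    for p,R in wps:
        print('row',np.round(R0.T@(np.array(p)-s["position"])*1000,1),np.round(np.degrees(Ro.from_matrix(R0.T@R).as_rotvec()),1))
E
python3 - <<'E'
from h import *
ds=[dict(np.load(f"{n}0.npz")) for n in("top","scene")]
cv2.imwrite("pics/crop.png",cv2.resize(ds[0]["image"][120:370,280:530,::-1],None,fx=2.4,fy=2.4,interpolation=3))
for d in ds:
    p=pts([d],[.642,-.019],.068,.008)[0];c,n,Q=plane(p);print(*rect(p),np.degrees(np.arctan2(-n[1],-n[0])),rect(Q))
u=np.array([np.cos(np.radians(47.2)),np.sin(np.radians(47.2)),0])
c=np.array([.448,.3255,.046])
R=down(47.2)
go((c-.055*u+[0,0,.17],R),(c-.055*u,R),(c+.02*u,R))
E
```

```text
[ 0.6411 -0.0158] 104.94633483886719 51.033016204833984 65.5701675415039 -117.19645770459097 (array([ 0.6411, -0.0149]), 103.01814270019531, 50.156307220458984, 66.0791244506836)
[ 0.6431 -0.0158] 106.29443359375 51.310638427734375 65.74139404296875 -119.01104050119905 (array([ 0.6431, -0.0158]), 106.08789825439453, 50.40337371826172, 65.76299285888672)
row [-311.2 -258.3    6. ] [-0.1  0.  26.1]
row [-311.2 -258.   176. ] [-0.1  0.  26.1]
row [-344.1 -190.6  175.9] [-0.1  0.  26.1]
```

View pics/crop.png

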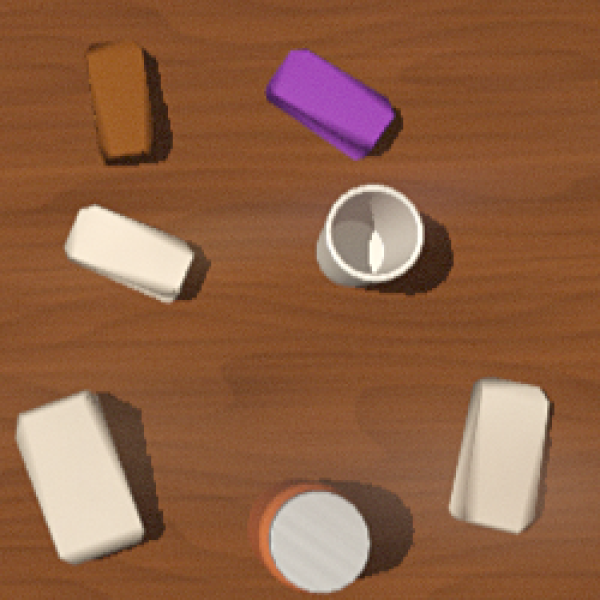

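The crop shows the pale wedge_b at (130,255), wedge_a at (500,455) and the footing at (80,475). The brown and purple look-alikes are separate, and the jar is clear of wedge_a. First I'll tip the slab.

```bash
python3 -m jog '[[[-311,-258,6,0,0,26,0],[-311,-258,6,0,0,26,0],[-311,-258,6,0,0,26,0],[-311,-258,6,0,0,26,0],[-311,-258,6,0,0,26,0],[-311,-258,6,0,0,26,0],[-311,-258,6,0,0,26,0],[-311,-258,6,0,0,26,0],[-311,-258,6,0,0,26,0],[-311,-258,6,0,0,26,0]]]' 20
python3 - <<'E'
from h import *
u=np.array([np.cos(np.radians(47.2)),np.sin(np.radians(47.2)),0])
c=np.array([.448,.3255,.046])
R=down(47.2)
go((c-.055*u,R),(c-.03*u,R),(c+.02*u,R))
E
```

```text
time: 1.1
position: [0.4114, 0.2844, 0.2164]
tool_rot: [-1.15, -2.923, -0.0]
ft_force: [-0.9, 0.3, -0.3]
grip_width: 0.173
grip_force: 0.0
row [  1.    0.  170.4] [-0.  -0.  -0.2]
row [  1.   25.  170.4] [-0.  -0.  -0.2]
row [  1.2  75.  170.4] [-0.  -0.  -0.2]
```

```bash
python3 -m jog '[[[1,0,50,0,0,0,0],[1,0,100,0,0,0,0],[1,0,150,0,0,0,0],[1,0,170,0,0,0,0],[1,0,170,0,0,0,0],[1,10,170,0,0,0,0],[1,20,170,0,0,0,0],[1,26,170,0,0,0,0],[1,32,170,0,0,0,0],[1,38,170,0,0,0,0]]]'
python3 -m jog '[[[0,6,0,0,0,0,0],[0,12,0,0,0,0,0],[0,18,0,0,0,0,0],[0,24,0,0,0,0,0],[0,30,0,0,0,0,0],[0,36,0,0,0,0,0],[0,36,0,0,0,0,0],[0,0,0,0,0,0,0],[0,0,-50,0,0,0,20],[0,0,-100,0,0,0,40]]]'
python3 -m jog '[[[0,0,-60,0,0,0,87],[0,0,-60,0,0,0,87]]]'
python3 - <<'E'
from h import *
d=snap("top");np.savez("top1.npz",**d)
for z in(.012,):
    p=pts([d],[.478,.358],.1,z)[0]; p=p[p[:,2]<.07]
    print(len(p),*rect(p)); c,n,Q=plane(p);print(c,n,rect(Q))
cv2.imwrite("pics/slab.png",cv2.resize(d["image"][200:400,80:280,::-1],None,fx=2,fy=2))
E
```

```text
time: 2.1
position: [0.4362, 0.3151, 0.0472]
tool_rot: [1.144, 2.926, 0.001]
ft_force: [-0.8, -1.9, 1.5]
grip_width: 0.004
grip_force: 0.7
time: 3.1
position: [0.4325, 0.3116, 0.1445]
tool_rot: [-1.144, -2.922, 0.011]
ft_force: [2.0, 1.9, 1.0]
grip_width: 0.108
grip_force: 0.0
time: 3.3
position: [0.4383, 0.3164, 0.2133]
tool_rot: [1.143, 2.921, 0.016]
ft_force: [-0.1, 1.2, -0.0]
grip_width: 0.284
grip_force: 0.0
1812 [0.478  0.3586] 125.66506958007812 59.14959716796875 -42.72782897949219
[0.4787 0.3566 0.0301] [-0.0034  0.0018  1.    ] (array([0.4779, 0.3588]), 125.141845703125, 59.018211364746094, -42.58328628540039)
```

View pics/slab.png

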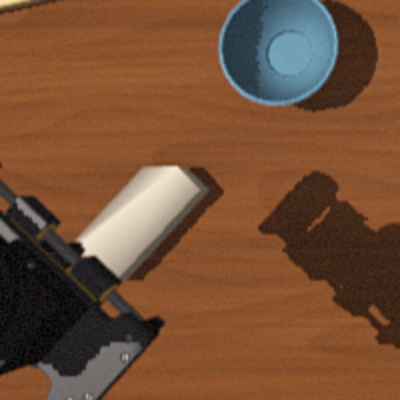

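The crop shows the slab lying on its broad face (crop (140,230)) with the bowl untouched. Its measured centre is (0.478, 0.359), with the top at z = 0.030. Next is wedge_a.

```bash
python3 - <<'E'
from h import *
R=down(75.5)
go(([.57,0,.21],R),([.465,-.318,.17],R))
E
```

```text
row [-311.5 -142.6    1. ] [  0.5   0.2 -28.2]
row [-450.2 -447.8   38.2] [  0.5   0.2 -28.2]
```

```bash
python3 -m jog '[[[-310,-143,0,0,0,-28,87],[-310,-143,0,0,0,-28,87],[-310,-143,0,0,0,-28,87],[-310,-143,0,0,0,-28,87],[-310,-143,0,0,0,-28,87],[-310,-143,0,0,0,-28,87],[-310,-143,0,0,0,-28,87],[-450,-448,38,0.5,0,-28,87],[-450,-448,38,0.5,0,-28,87],[-450,-448,38,0.5,0,-28,87]]]' 30
python3 -m jog '[[[-140,-305,38,0.5,0,0,87]]]' >/dev/null; python3 - <<'E'
from h import *
R=down(75.5)
print(ctrl.get_state()["position"],ctrl.get_state()["joint_positions"])
go(([.465,-.318,.17],R))
E
```

```text
time: 4.35
position: [0.5179, -0.1394, 0.1879]
tool_rot: [-0.402, -3.11, 0.013]
ft_force: [0.5, 0.0, -0.5]
grip_width: 0.997
grip_force: 0.0
[ 0.5245 -0.1887  0.1829] [-0.3165  0.1701  0.674   1.7567 -0.0942  1.2571  1.6923]
row [  24.4 -140.    15.2] [-0.9 -0.3 -0.3]
```

```bash
python3 -m jog '[[[24,-120,10,0,0,0,87],[24,-120,10,0,0,0,87],[24,-120,10,0,0,0,87],[24,-120,10,0,0,0,87],[24,-120,10,0,0,0,87]]]'; python3 - <<'E'
from h import *
R=down(75.5)
d=snap("scene")
go(([.465,-.318,.10],R),([.465,-.318,.009],R))
print(ctrl.get_state()["joint_positions"])
E
```

```text
time: 4.95
position: [0.4737, -0.2964, 0.1754]
tool_rot: [-0.403, -3.109, 0.025]
ft_force: [1.6, 0.5, 0.7]
grip_width: 0.999
grip_force: 0.0
row [  3.2 -23.1  76. ] [-0.9 -0.2 -0.1]
row [  2.9 -21.6 167. ] [-0.9 -0.2 -0.1]
[-0.1695  0.1834  0.7495  1.7691 -0.1144  1.238   1.924 ]
```

```bash
python3 -m jog '[[[3,-22,60,-1,0,0,87],[3,-22,110,-1,0,0,87],[3,-22,110,-1,0,0,87],[3,-22,110,-1,0,0,87]]]'; python3 - <<'E'
from h import *
R=down(75.5)
go(([.465,-.318,.009],R))
E
```

```text
time: 5.4
position: [0.4644, -0.3167, 0.065]
tool_rot: [-0.398, -3.109, -0.004]
ft_force: [0.2, 0.4, -0.2]
grip_width: 1.002
grip_force: 0.0
row [-1.3 -1.2 56. ] [ 0.1 -0.4 -0.1]
```

Descend, grip at 30 N and lift a little.

```bash
python3 -m jog '[[[-1,-1,40,0,0,0,87],[-1,-1,56,0,0,0,87],[-1,-1,56,0,0,0,40],[-1,-1,56,0,0,0,40],[-1,-1,56,0,0,0,40],[-1,-1,56,0,0,0,40],[-1,-1,56,0,0,0,40],[-1,-1,56,0,0,0,40],[-1,-1,56,0,0,0,40],[-1,-1,56,0,0,0,40]]]' 30
python3 -m jog '[[[0,0,-40,0,0,0,40],[0,0,-80,0,0,0,40],[0,0,-120,0,0,0,40],[0,0,-120,0,0,0,40],[0,0,-120,0,0,0,40]]]' 
python3 - <<'E'
from h import *
s=ctrl.get_state();print(s["joint_positions"])
# footing frame
yf=18.6
fx=np.array([np.cos(np.radians(yf)),np.sin(np.radians(yf)),0])
c=np.array([.4525,.029,.0455])
y=np.array([-fx[1],fx[0],0])
t=np.radians(14);nf=np.array([-np.sin(t)*fx[0],-np.sin(t)*fx[1],np.cos(t)])
# wedge in hand: grasped at tool R0 with wedge yaw 165.5 level -> target wedge x=-slope dir, z=nf
sx=np.cross(y,nf)
Rw=np.array([-sx,-y,nf]).T  # wedge axes in world
Rg=down(75.5)
Rw0=Ro.from_euler('z',165.5,degrees=True).as_matrix()
Rt=Rw@Rw0.T@Rg
print(Rt)
o=c+.005*sx
p=o+nf*.009
lev=Ro.from_euler('z',198.6-165.5,degrees=True).as_matrix()@Rg
np.savez("tgtA.npz",Rt=Rt,p=p,nf=nf)
go(([.56,-.17,.2],lev),(p+[0,0,.1],Rt),(p,Rt))
E
```

```text
time: 6.4
position: [0.4666, -0.3205, 0.0122]
tool_rot: [-0.402, -3.115, -0.001]
ft_force: [-0.9, 1.0, 6.3]
grip_width: 0.641
grip_force: 30.0
time: 6.9
position: [0.466, -0.3201, 0.131]
tool_rot: [-0.402, -3.114, -0.002]
ft_force: [-1.1, 0.4, -4.2]
grip_width: 0.642
grip_force: 30.0
[-0.1093  0.2533  0.7658  1.803  -0.1908  1.1628  2.0312]
[[-0.9196 -0.319   0.2293]
 [-0.3095  0.9478  0.0772]
 [-0.2419  0.     -0.9703]]
row [-52.7 169.1 -68.9] [  0.1  -0.1 -33.3]
row [ 99.5 335.7 -23.9] [ -4.  -13.7 -33.2]
row [ 99.3 335.6  76.1] [ -4.  -13.7 -33.2]
```

```bash
python3 -m jog '[[[-53,169,-69,0,0,-33,40],[-53,169,-69,0,0,-33,40],[-53,169,-69,0,0,-33,40],[-53,169,-69,0,0,-33,40],[-53,169,-69,0,0,-33,40],[99,335,-24,-4,-14,-33,40],[99,335,-24,-4,-14,-33,40],[99,335,-24,-4,-14,-33,40],[99,335,-24,-4,-14,-33,40],[99,335,-24,-4,-14,-33,40]]]'
python3 -m jog '[[[0,0,0,0,0,0,40],[0,0,0,0,0,0,40]]]'
python3 - <<'E'
from h import *
T=np.load("tgtA.npz");p=T["p"]+T["nf"]*.0035
go((p+[0,0,.1],T["Rt"]),(p+[0,0,.015],T["Rt"]),(p,T["Rt"]))
E
```

```text
time: 7.9
position: [0.4505, 0.0313, 0.1513]
tool_rot: [-0.468, 2.864, 0.058]
ft_force: [0.2, 0.4, -3.8]
grip_width: 0.64
grip_force: 30.0
time: 8.1
position: [0.4536, 0.0286, 0.1531]
tool_rot: [-0.466, 2.861, 0.055]
ft_force: [-0.0, -0.7, -3.8]
grip_width: 0.64
grip_force: 30.0
row [-2.2  0.7 -5.3] [-0.1  0.  -0.1]
row [18.4  0.8 77.1] [-0.1  0.  -0.1]
row [22.   0.8 91.7] [-0.1  0.  -0.1]
```

```bash
python3 -m jog '[[[8,1,37,0,0,0,40],[18,1,77,0,0,0,40],[18,1,77,0,0,0,40],[18,1,77,0,0,0,40]]]'
python3 - <<'E'
from h import *
T=np.load("tgtA.npz");p=T["p"]+T["nf"]*.0035
go((p+[0,0,.015],T["Rt"]),(p,T["Rt"]))
d=snap("scene");cv2.imwrite("pics/a1.png",cv2.resize(d["image"][170:320,280:480,::-1],None,fx=3,fy=3))
E
```

```text
time: 8.5
position: [0.4563, 0.0287, 0.0757]
tool_rot: [-0.461, 2.861, 0.055]
ft_force: [0.6, 0.0, -3.1]
grip_width: 0.641
grip_force: 30.0
row [2.1 1.5 1.3] [-0.2  0.1 -0.3]
row [ 5.8  1.5 15.9] [-0.2  0.1 -0.3]
```

View pics/a1.png

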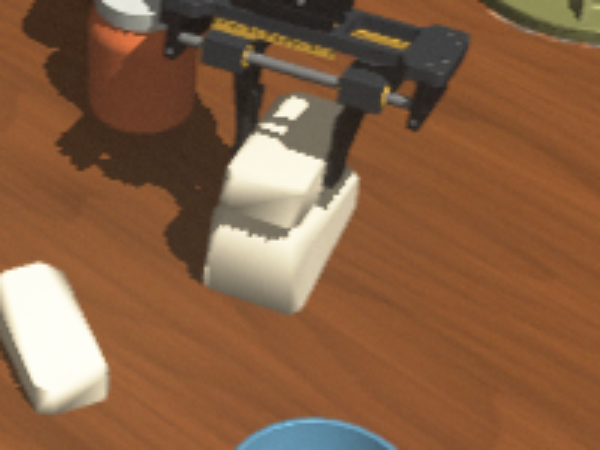

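The crop shows wedge_a in the gripper, just above the footing and parallel to it (crop (270,170) over (280,250)), clear of the jar. I'll lower it along the tool until it touches.

```bash
python3 -m jog '[[[2,1,6,0,0,0,40],[4,1,11,0,0,0,40],[5,1,14,0,0,0,40],[5,1,16,0,0,0,40],[5,1,16,0,0,0,40]]]'
```

```text
time: 9.05
position: [0.4554, 0.0307, 0.0598]
tool_rot: [-0.464, 2.858, 0.056]
ft_force: [-3.1, -0.6, -1.7]
grip_width: 0.638
grip_force: 30.0
```

```bash
python3 -m jog '[[[0,0,2,0,0,0,40],[0,0,2,0,0,0,40],[0,0,2,0,0,0,40]]]'
```

```text
time: 9.35
position: [0.4556, 0.0308, 0.0595]
tool_rot: [-0.465, 2.859, 0.058]
ft_force: [-15.7, -3.6, 21.7]
grip_width: 0.642
grip_force: 30.0
```

```bash
python3 -m jog '[[[0,0,0,0,0,0,40],[0,0,0,0,0,0,40],[0,0,0,0,0,0,70],[0,0,0,0,0,0,70],[0,0,0,0,0,0,70],[0,0,-40,0,0,0,75],[0,0,-80,0,0,0,87],[0,0,-120,0,0,0,87],[0,0,-120,0,0,0,87]]]'
python3 - <<'E'
from h import *
# to over wedge_b: wedge yaw -114.3 => closing yaw -24.3 or 155.7
s=ctrl.get_state();print(s["joint_positions"])
R=down(155.7)
go(([.642,-.016,.16],R))
R=down(-24.3)
go(([.642,-.016,.16],R))
E
```

```text
time: 10.25
position: [0.4346, 0.0224, 0.165]
tool_rot: [-0.465, 2.85, 0.056]
ft_force: [0.8, 0.1, -0.0]
grip_width: 0.979
grip_force: 0.0
[-0.0658 -0.299   0.0064  2.2176 -0.0748  0.9758  1.869 ]
row [-177.1 -102.2   51.8] [ -6.2  13.8 -46.9]
row [-177.1 -102.2   51.8] [ 16.9   7.6 131.9]
```

```bash
python3 -m jog '[[[-177,-102,10,17,8,132,87],[-177,-102,10,17,8,132,87],[-177,-102,10,17,8,132,87],[-177,-102,10,17,8,132,87],[-177,-102,10,17,8,132,87],[-177,-102,10,17,8,132,87],[-177,-102,10,17,8,132,87],[-177,-102,10,17,8,132,87],[-177,-102,10,17,8,132,87],[-177,-102,10,17,8,132,87]]]'
python3 - <<'E'
from h import *
s=ctrl.get_state();print(s["joint_positions"])
go(([.642,-.016,.16],down(-24.3)))
for n in("top","scene"):
    d=snap(n)
    p=pts([d],[.642,-.016],.068,.008)[0];p=p[p[:,2]<.05];print(n,'b',len(p),rect(p) if len(p)>50 else 0)
    p=pts([d],[.4525,.029],.085,.02)[0];p=p[p[:,2]<.11]
    c,nn,Q=plane(p,tol=.0025);print('a',len(p),len(Q),c,rect(Q),nn,np.degrees(np.arccos(nn[2])),Q[:,2].min(),Q[:,2].max())
E
```

```text
time: 11.25
position: [0.6311, -0.021, 0.197]
tool_rot: [1.697, 2.52, 0.019]
ft_force: [0.3, 0.2, 0.3]
grip_width: 0.998
grip_force: 0.0
[-0.1016  0.2217  0.0737  1.6307  0.036   1.1989  0.3435]
row [ 3.5  9.5 37.6] [ 5.5  2.7 46.3]
top b 0 0Traceback (most recent call last):
  File "<stdin>", line 8, in <module>
  File "h.py", line 25, in plane
    a,b,c=P[rng.choice(len(P),3,False)];n=np.cross(b-a,c-a);l=np.linalg.norm(n)
            ~~~~~~~~~~^^^^^^^^^^^^^^^^
  File "numpy/random/_generator.pyx", line 864, in numpy.random._generator.Generator.choice
ValueError: a must be a positive integer unless no samples are taken
```

```bash
python3 -m jog '[[[3,9,30,5,3,46,87],[3,9,30,5,3,46,87],[3,9,30,5,3,46,87],[3,9,30,5,3,46,87],[3,9,30,5,3,46,87],[3,9,30,5,3,46,87],[3,9,30,5,3,46,87],[3,9,30,5,3,46,87]]]'
python3 - <<'E'
from h import *
go(([.642,-.016,.06],down(-24.3)),([.642,-.016,.009],down(-24.3)))
d=snap("scene");np.savez("scene2.npz",**d)
p=pts([d],[.642,-.016],.068,.008)[0];p=p[p[:,2]<.05];print('b',len(p),rect(p) if len(p)>50 else 0)
p=pts([d],[.4525,.029],.085,.02)[0];p=p[p[:,2]<.11];print(len(p))
c,nn,Q=plane(p,tol=.0025);print('a',len(p),len(Q),c,rect(Q),nn,np.degrees(np.arccos(nn[2])),Q[:,2].min(),Q[:,2].max())
cv2.imwrite("pics/a2.png",cv2.resize(d["image"][170:320,280:480,::-1],None,fx=3,fy=3))
E
```

```text
time: 12.1
position: [0.6408, -0.0165, 0.1677]
tool_rot: [2.625, 1.724, 0.016]
ft_force: [0.4, 0.7, -0.4]
grip_width: 0.998
grip_force: 0.0
row [  0.1   0.3 107.7] [ 0.4 -0.4  0.9]
row [ -0.3  -0.1 158.7] [ 0.4 -0.4  0.9]
b 1202 (array([ 0.6432, -0.0159]), 106.77226257324219, 51.039100646972656, 65.85139465332031)
2041
a 2041 895 [0.4557 0.0313 0.0779] (array([0.4512, 0.0291]), 122.77249145507812, 56.866947174072266, 18.689834594726562) [-0.1013 -0.035   0.9942] 6.151621514322569 0.06834897829882977 0.08572191378595741
```

View pics/a2.png

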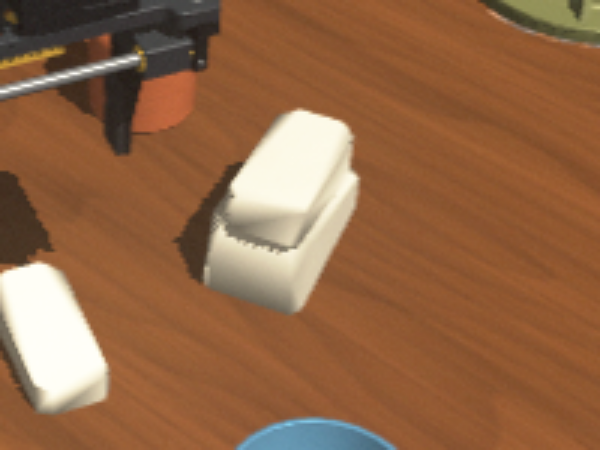

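The crop shows wedge_a lying flat along the footing (crop (290,170)). Its remaining slope is 6.2°, as it should be. Now wedge_b.

```bash
python3 -m jog '[[[0,0,50,0,0,1,87],[0,0,100,0,0,1,87],[0,0,140,0,0,1,87],[0,0,158,0,0,1,87],[0,0,158,0,0,1,35],[0,0,158,0,0,1,35],[0,0,158,0,0,1,35],[0,0,158,0,0,1,35],[0,0,158,0,0,1,35],[0,0,158,0,0,1,35]]]' 30
python3 -m jog '[[[0,0,0,0,0,0,35],[0,0,0,0,0,0,35],[0,0,0,0,0,0,35]]]'
```

```text
time: 13.15
position: [0.6426, -0.0158, 0.0111]
tool_rot: [2.643, 1.696, 0.018]
ft_force: [-1.8, 0.7, 3.7]
grip_width: 0.575
grip_force: 30.0
time: 13.45
position: [0.6426, -0.0158, 0.0111]
tool_rot: [2.643, 1.696, 0.017]
ft_force: [-0.4, -0.0, 5.8]
grip_width: 0.567
grip_force: 30.0
```

```bash
python3 - <<'E'
from h import *
s=ctrl.get_state();Rg=Ro.from_rotvec(s["tool_rot"]).as_matrix()
yf=18.6;fx=np.array([np.cos(np.radians(yf)),np.sin(np.radians(yf)),0]);y=np.array([-fx[1],fx[0],0])
t=np.radians(6.1);nf=np.array([0,0,np.cos(t)])-np.sin(t)*fx;sx=np.cross(y,nf)
c=np.array([.4523,.0292,.0779])
Rw=np.array([-sx,-y,nf]).T;Rw0=Ro.from_euler('z',-114.3,degrees=True).as_matrix()
Rt=Rw@Rw0.T@Rg
p=c+.002*sx+nf*.0111
np.savez("tgtB.npz",Rt=Rt,p=p,nf=nf)
up=[.6426,-.0158,.19]
go((up,Rg),(p+[0,0,.1],Rt))
E
```

```text
row [   1.5    1.2 -178.9] [0. 0. 0.]
row [ -36.2 -189.9 -179.7] [-2.9  5.4 47.1]
```

```bash
python3 -m jog '[[[0,0,-50,0,0,0,35],[0,0,-100,0,0,0,35],[0,0,-150,0,0,0,35],[0,0,-180,0,0,0,35],[-36,-190,-180,-3,5.4,47,35],[-36,-190,-180,-3,5.4,47,35],[-36,-190,-180,-3,5.4,47,35],[-36,-190,-180,-3,5.4,47,35],[-36,-190,-180,-3,5.4,47,35],[-36,-190,-180,-3,5.4,47,35]]]'
python3 -m jog '[[[0,0,0,0,0,0,35]]]' >/dev/null
python3 - <<'E'
from h import *
T=np.load("tgtB.npz");p=T["p"];print(ctrl.get_state()["joint_positions"])
go((p+[0,0,.1],T["Rt"]),(p+[0,0,.012],T["Rt"]),(p,T["Rt"]))
E
```

```text
time: 14.45
position: [0.4509, 0.0299, 0.1881]
tool_rot: [-3.087, -0.493, -0.179]
ft_force: [0.3, 0.3, -1.3]
grip_width: 0.571
grip_force: 30.0
[-0.2427 -0.1743  0.1181  2.0518  0.0071  1.1494 -1.3783]
row [ 1.2  0.5 -0.8] [0.1 0.1 0.1]
row [-8.8 -0.2 86.7] [0.1 0.1 0.1]
row [-10.2  -0.3  98.6] [0.1 0.1 0.1]
```

```bash
python3 -m jog '[[[-4,0,45,0,0,0,35],[-9,0,82,0,0,0,35],[-9,0,87,0,0,0,35],[-9,0,87,0,0,0,35],[-10,0,91,0,0,0,35],[-10,0,95,0,0,0,35],[-10,0,98,0,0,0,35],[-10,0,98,0,0,0,35]]]'
python3 - <<'E'
from h import *
T=np.load("tgtB.npz");p=T["p"]
go((p,T["Rt"]))
E
```

```text
time: 15.35
position: [0.455, 0.0293, 0.0908]
tool_rot: [-3.086, -0.498, -0.181]
ft_force: [0.8, -0.6, -1.4]
grip_width: 0.571
grip_force: 30.0
row [-2.  -0.7  1.4] [ 0.1 -0.   0.1]
```

```bash
python3 -m jog '[[[-2,0,1,0,0,0,35],[-2,0,2,0,0,0,35],[-2,0,2,0,0,0,35]]]';python3 -m jog '[[[0,0,1,0,0,0,35],[0,0,1,0,0,0,35]]]'
```

```text
time: 15.65
position: [0.4548, 0.0292, 0.0906]
tool_rot: [-3.086, -0.498, -0.187]
ft_force: [-0.5, 1.3, 10.2]
grip_width: 0.568
grip_force: 30.0
time: 15.85
position: [0.4548, 0.0292, 0.0905]
tool_rot: [-3.085, -0.497, -0.186]
ft_force: [-5.5, 0.3, 18.5]
grip_width: 0.574
grip_force: 30.0
```

```bash
python3 -m jog '[[[0,0,-1,0,0,0,35],[0,0,-1,0,0,0,35],[0,0,-1,0,0,0,70],[0,0,-1,0,0,0,70],[0,0,-1,0,0,0,70],[0,0,-40,0,0,0,80],[0,0,-80,0,0,0,87],[0,0,-120,0,0,0,87],[0,0,-120,0,0,0,87]]]'
python3 - <<'E'
from h import *
print(ctrl.get_state()["joint_positions"])
# slab closing 47.2 ; azimuth 36.9 
go(([.478,.3586,.18],down(47.2)),([.478,.3586,.18],down(47.2-180)))
E
```

```text
time: 16.75
position: [0.4424, 0.0255, 0.2117]
tool_rot: [-3.086, -0.498, -0.194]
ft_force: [0.3, 0.5, 0.1]
grip_width: 0.985
grip_force: 0.0
[-0.24   -0.2212  0.1181  2.043   0.0123  1.1948 -1.3779]
row [ 133.8 -305.4   45.5] [   7.7   -3.8 -118.7]
row [ 133.8 -305.4   45.5] [-3.3 -6.7 61. ]
```

```bash
python3 -m jog '[[[134,-305,30,8,-4,-119,87],[134,-305,30,8,-4,-119,87],[134,-305,30,8,-4,-119,87],[134,-305,30,8,-4,-119,87],[134,-305,30,8,-4,-119,87],[134,-305,30,8,-4,-119,87],[134,-305,30,8,-4,-119,87],[134,-305,30,8,-4,-119,87],[134,-305,30,8,-4,-119,87],[134,-305,30,8,-4,-119,87]]]'
python3 - <<'E'
from h import *
print(ctrl.get_state()["joint_positions"])
go(([.478,.3586,.1],down(47.2)))
E
```

```text
time: 17.75
position: [0.4727, 0.3576, 0.1873]
tool_rot: [-1.913, -2.475, -0.043]
ft_force: [0.8, -0.7, -0.7]
grip_width: 1.0
grip_force: 0.0
[-0.5157  0.209  -0.1887  1.6641  0.0211  1.2478 -0.4515]
row [-2.8  4.2 87.3] [  1.2  -1.3 -32.6]
```

```bash
python3 -m jog '[[[-3,4,20,1,-1,-33,87],[-3,4,40,1,-1,-33,87],[-3,4,40,1,-1,-33,87],[-3,4,60,1,-1,-33,87],[-3,4,80,1,-1,-33,87],[-3,4,80,1,-1,-33,87]]]'
python3 - <<'E'
from h import *
for n in ("scene","top"):
    d=snap(n)
    p=pts([d],[.478,.3586],.08,.01)[0];p=p[p[:,2]<.04];print(n,'slab',len(p),rect(p) if len(p)>50 else 0)
    p=pts([d],[.4525,.029],.085,.07)[0];p=p[p[:,2]<.13]
    c,nn,Q=plane(p,tol=.0025);print('b',len(p),len(Q),c,rect(Q),nn,np.degrees(np.arccos(nn[2])))
go(([.478,.3586,.008],down(47.2)))
cv2.imwrite("pics/b2.png",cv2.resize(snap("scene")["image"][150:350,280:480,::-1],None,fx=3,fy=3))
E
```

```text
time: 18.35
position: [0.4762, 0.3565, 0.1049]
tool_rot: [-1.144, -2.921, -0.004]
ft_force: [-0.9, -0.9, -0.6]
grip_width: 0.998
grip_force: 0.0
scene slab 2174 (array([0.4792, 0.358 ]), 128.27821350097656, 61.075592041015625, -43.475128173828125)
b 1431 797 [0.4562 0.0301 0.1049] (array([0.4532, 0.0282]), 108.4219970703125, 51.1305046081543, 18.69805908203125) [0.0004 0.0022 1.    ] 0.13001234126276803
top slab 1183 (array([0.4889, 0.3488]), 96.89922332763672, 59.58150863647461, -43.3283805847168)
b 1929 1456 [0.4518 0.0301 0.1064] (array([0.4517, 0.03  ]), 103.81401824951172, 50.020084381103516, 18.11066436767578) [-0.0083  0.0008  1.    ] 0.47644437197530826
row [  0.2  -0.2 100.2] [ 0.4 -0.2 -0. ]
```

View pics/b2.png

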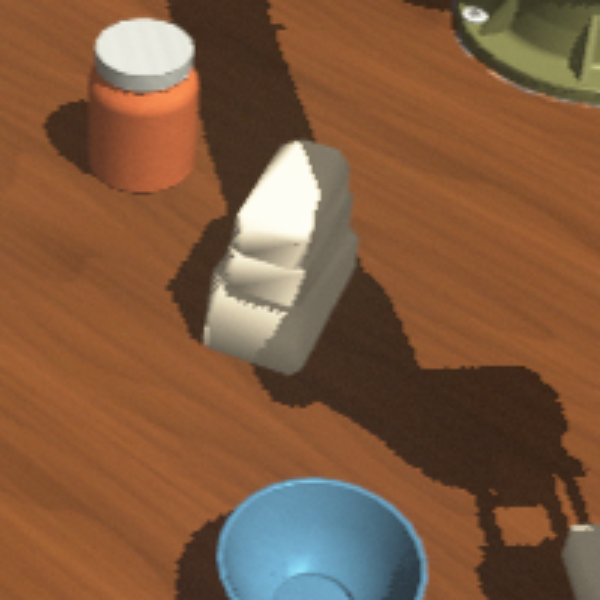

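The crop shows three tiers stacked and aligned (crop (290,260)), with wedge_b's top level to within 0.5° at z ≈ 0.106. The jar and bowl are where they were. Now I'll grip the slab.

```bash
python3 -m jog '[[[0,0,50,0,0,0,87],[0,0,90,0,0,0,87],[0,0,100,0,0,0,87],[0,0,100,0,0,0,45],[0,0,100,0,0,0,45],[0,0,100,0,0,0,45],[0,0,100,0,0,0,45],[0,0,100,0,0,0,45],[0,0,100,0,0,0,45]]]' 30
python3 - <<'E'
from h import *
s=ctrl.get_state();Rg=Ro.from_rotvec(s["tool_rot"]).as_matrix();z=s["position"][2]
Rt=Ro.from_euler('z',61.3,degrees=True).as_matrix()@Rg
off=Ro.from_euler('z',61.3,degrees=True).apply(s["position"]-[.4782,.3585,0]);print(off)
p=np.array([.4524,.0291,.1062])+off
np.savez("tgtC.npz",Rt=Rt,p=p)
go((s["position"]+[.0,0,.2],Rg),(p+[0,0,.1],Rt))
E
```

```text
time: 19.4
position: [0.4789, 0.3587, 0.0105]
tool_rot: [1.146, 2.925, 0.013]
ft_force: [-2.6, -2.6, 6.4]
grip_width: 0.663
grip_force: 30.0
[0.0002 0.0007 0.0105]
row [   0.6    1.5 -200. ] [0. 0. 0.]
row [-203.5 -257.7 -208.7] [  0.2   0.5 -61.3]
```

```bash
python3 -m jog '[[[0,0,-50,0,0,0,45],[0,0,-100,0,0,0,45],[0,0,-150,0,0,0,45],[0,0,-200,0,0,0,45],[-203,-257,-209,0,0,-61,45],[-203,-257,-209,0,0,-61,45],[-203,-257,-209,0,0,-61,45],[-203,-257,-209,0,0,-61,45],[-203,-257,-209,0,0,-61,45],[-203,-257,-209,0,0,-61,45]]]'
python3 - <<'E'
from h import *
T=np.load("tgtC.npz");p=T["p"];print(ctrl.get_state()["joint_positions"])
go((p+[0,0,.1],T["Rt"]))
E
```

```text
time: 20.4
position: [0.4569, 0.0825, 0.2143]
tool_rot: [-0.124, 3.135, 0.012]
ft_force: [1.5, -0.9, -3.1]
grip_width: 0.668
grip_force: 30.0
[-0.1504 -0.0699 -0.0762  1.9031 -0.0127  1.3028  1.427 ]
row [  8.4 -52.1  -2.8] [ -0.    0.5 -14. ]
```

```bash
python3 -m jog '[[[0,0,0,0,0,0,45],[0,0,0,0,0,0,45],[0,0,0,0,0,0,45]]]'
python3 - <<'E'
from h import *
T=np.load("tgtC.npz");p=T["p"]
go((p+[0,0,.1],T["Rt"]),(p+[0,0,.05],T["Rt"]))
E
```

```text
time: 20.7
position: [0.4573, 0.0855, 0.2143]
tool_rot: [-0.117, 3.136, 0.013]
ft_force: [0.1, 0.8, -3.5]
grip_width: 0.661
grip_force: 30.0
row [  8.9 -55.1  -2.9] [  0.    0.5 -14.2]
row [  9.  -55.5  47.1] [  0.    0.5 -14.2]
```

```bash
python3 -m jog '[[[9,-55,0,0,0.5,-14,45],[9,-55,0,0,0.5,-14,45],[9,-55,20,0,0.5,-14,45],[9,-55,47,0,0.5,-14,45],[9,-55,47,0,0.5,-14,45],[9,-55,47,0,0.5,-14,45]]]'
python3 - <<'E'
from h import *
T=np.load("tgtC.npz");p=T["p"]
go((p+[0,0,.01],T["Rt"]),(p,T["Rt"]))
E
```

```text
time: 21.3
position: [0.4526, 0.0303, 0.1669]
tool_rot: [0.5, -3.096, -0.011]
ft_force: [1.6, 0.3, -3.4]
grip_width: 0.669
grip_force: 30.0
row [ 0.  -0.8 40.2] [ 0.  -0.1 -0.2]
row [-0.  -0.8 50.2] [ 0.  -0.1 -0.2]
```

```bash
python3 -m jog '[[[0,0,25,0,0,0,45],[0,0,40,0,0,0,45],[0,0,43,0,0,0,45],[0,0,46,0,0,0,45],[0,0,48,0,0,0,45],[0,0,49,0,0,0,45],[0,0,49,0,0,0,45]]]'
```

```text
time: 22.0
position: [0.4529, 0.0296, 0.1184]
tool_rot: [0.497, -3.098, -0.011]
ft_force: [0.4, -1.4, -3.1]
grip_width: 0.667
grip_force: 30.0
```

```bash
python3 -m jog '[[[0,0,1,0,0,0,45],[0,0,2,0,0,0,45],[0,0,2,0,0,0,45]]]'; python3 -m jog '[[[0,0,0.5,0,0,0,45],[0,0,0.5,0,0,0,45]]]'
```

```text
time: 22.3
position: [0.4529, 0.0295, 0.1172]
tool_rot: [0.497, -3.098, -0.011]
ft_force: [-2.4, -0.0, 5.5]
grip_width: 0.663
grip_force: 30.0
time: 22.5
position: [0.4529, 0.0295, 0.1172]
tool_rot: [0.497, -3.098, -0.011]
ft_force: [-4.0, 0.3, 7.5]
grip_width: 0.666
grip_force: 30.0
```

In contact; release and withdraw.

```bash
python3 -m jog '[[[0,0,-0.5,0,0,0,45],[0,0,-0.5,0,0,0,75],[0,0,-0.5,0,0,0,75],[0,0,-0.5,0,0,0,75],[0,0,-30,0,0,0,80],[0,0,-70,0,0,0,87],[0,0,-110,0,0,0,87],[0,0,-110,0,0,0,87]]]'
python3 -m jog '[[[0,60,0,0,0,0,87],[0,120,0,0,0,0,87],[0,180,0,0,0,0,87],[0,180,0,0,0,0,87],[0,180,0,0,0,0,87],[0,180,0,0,0,0,87],[0,180,0,0,0,0,87]]]'
python3 - <<'E'
from h import *
for n in ("scene","top"):
    d=snap(n)
    p=pts([d],[.4525,.029],.085,.115)[0];p=p[p[:,2]<.16]
    c,nn,Q=plane(p,tol=.0025);print('slab',len(p),len(Q),c,rect(Q),np.degrees(np.arccos(nn[2])))
    if n=="scene":cv2.imwrite("pics/c.png",cv2.resize(d["image"][100:400,180:580,::-1],None,fx=2,fy=2))
E
```

```text
time: 23.3
position: [0.4566, 0.0292, 0.231]
tool_rot: [-0.497, 3.096, 0.01]
ft_force: [1.2, 1.0, -0.2]
grip_width: 0.985
grip_force: 0.0
time: 24.0
position: [0.3972, 0.1984, 0.2262]
tool_rot: [0.494, -3.097, -0.01]
ft_force: [0.3, 0.5, -0.7]
grip_width: 1.004
grip_force: 0.0
slab 1498 1151 [0.4564 0.0296 0.1352] (array([0.4547, 0.0299]), 128.3108367919922, 58.85389709472656, 18.0511474609375) 0.14174373266186335
slab 2377 2217 [0.4506 0.0296 0.1364] (array([0.4532, 0.0313]), 124.85467529296875, 57.991024017333984, 18.424583435058594) 0.12547073472291465
```

View pics/c.png

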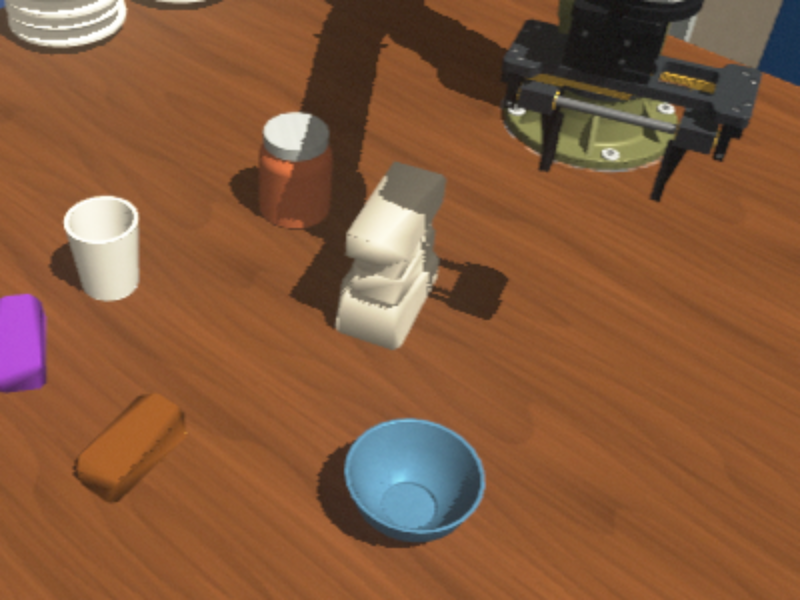

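The crop shows the full stack (crop (390,260)), with the slab level to about 0.15° and centred. The gripper is clear, and the bowl, beaker and jar are in place. Handing in.

```bash
python3 -c "
from bench import ctrl
print(ctrl.close_job())"
```

```text
the job is handed in; nothing more can be done
None
```

The drying rest is built and handed in at about 24 s of the 72 s allowed: footing, wedge_a, wedge_b and slab are stacked within about 3 mm of centre, with the slab level to about 0.15° and the bowl, beaker and jar still standing in place; the hand-in returned no verdict.

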